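# Refit the keyed drive shaft in its belt pulley

### The arm

A 7-joint arm with a two-finger parallel gripper is mounted at the origin on the work surface; the furniture and walls round the work are solid. World frame = base frame: x ahead of the robot, y to its left, z up, the work surface at z = 0. Lengths are in m, angles in degrees, forces in N, time in s.
With the tool pointing down it reaches from about 0.425 to 0.875 m from the base axis. Payload 4.7 kg.
Tool frame: the origin (TCP) lies at the very end of the fingers, on their centre line; the grasp point (between the pads) lies env.hold_point_z behind it (env.hold_point_z is the distance from the TCP to the grasp point, in m); z points along the fingers, y is the line along which they close (so a half turn about z gives the same grasp; the last joint's range is limited). The gripper opens to 87 mm and grips with 3 to 60 N. Pads are 19 mm wide; open, the fingers measure 117 mm over their backs; the gripper's body (75 mm by 190 mm) begins 51 mm behind the grasp point.
Start: joints at [-64.108, 18.392, -4.016, 83.108, 1.295, 78.541, -3.26], TCP at [0.276, 0.589, 0.223] pointing down, gripper open.
Joint ranges: [-163.93, 163.93], [-17.29, 119.83], [-79.2, 71.16], [3.27, 140.29], [-89.18, 269.18], [5.43, 117.66], [-154.24, 154.24]. Speed limits (degrees/s): [147.25, 147.25, 180, 180, 180, 180, 180].

### API

Orientations are given as [roll, pitch, yaw] about the fixed x, y, z axes, in that order (R = Rz(yaw) Ry(pitch) Rx(roll)).
In Python, from cell import env gives the robot as it stands.
- The arm moves only by the shell command python3 -m jog 'ROWS' [FORCE]. ROWS is JSON, a list of rows, each an object with "dp": the shift along the tool's x, y, z in cm, a list of three; "twist": the turn about the tool's z in degrees; "fingers": the opening, from 0 (shut) to 1 (fully open). A call has 1 to 8 rows; each row is the pose to reach, as a shift and turn from the pose commanded when the call began, along the tool's axes at that moment; what a row does not reach only later rows make up. A row lasts 1/8 s, in which the tool goes at most 62.5 mm and 10.7 degrees, less where a joint would pass 70% of its speed; a pose out of reach is approached as far as the arm can. A call with a gripper value outside its range is refused whole. The fingers move at their own pace and stop on an object; FORCE is the grip in N (left out, the last holds). Time passes only in rows, so rows that repeat a pose let the fingers close. It gives the time, the measured TCP pose, the force, the opening and the grip force at its end, in the units of the state.
- env.get_obs(): the state, without advancing time (a new reading comes with each control period).
- env.read_camera(name): name is "side" or "top"; returns a dict with "pixels" (480x640x3 uint8, blue, green, red), "depth" (480x640 float32, m along the optical axis (not along the pixel's ray), 0 where there is no reading), "fx", "fy", "cx", "cy" (pixels), "rvec" (rotation vector, rad) and "tvec" (3), from world to camera coordinates, as OpenCV has them. Camera axes: x right, y down, z forward; pixel columns grow to the right and rows downward; lengths in m; the calibration is good to about 2 mm. A picture is of the moment at which its call begins.
- env.sign_off(): hands the job in; it is judged then, once.
The state is a dict: "time_s": time; "qpos": joint angles; "joint_velocities": joint speeds; "effort": joint torques, N m; "tool_pos": TCP position; "tool_rot": TCP orientation; "force": force on the tool from outside, world axes, zero at the start; "wrist_torque": the same for the moment, N m; "grip_width": finger opening in m; "grasp_force": force on a finger pad.
Only numpy, scipy, OpenCV 4.12 (cv2) and the standard library are available. Lean on these libraries where they do the work, as an engineer would, in place of code of your own. Each camera call takes 0.05 s, during which the arm holds its last target. There are 200 camera calls.

### The job

The belt pulley of the creasing machine stands a little proud in its round nest: with the shaft still out of it, first press the pulley down until it is fully seated, its lower flange flush with the nest's ring. Then draw the keyed shaft out of the wooden stand by its square head, put its nose in the pulley's bore, turn it until the key slips into the keyway, and keep pushing against the spring until the collar lies on the pulley's face. Finish while still gripping the shaft and holding it pushed fully home (do not let go), and leave the other things on the table where they are.

Things in the scene. Friction and masses are not known exactly. Their poses are not given: they have to be found in the camera images.
- shaft: keyed steel shaft, 0.18 kg, loose, tip down in the wooden stand at the start. Origin: centre of its lower tip; z up its axis, x towards the key. Round, 20 mm in diameter up to z = 50 mm; tip tapered over its lowest 4.5 mm to 13 mm. One key, 8 mm wide, from z = 16 to 46 mm, reaching out to 14.5 mm from the axis
- shaft_shoulder (a point): on the shaft's axis at the underside of its collar, 50 mm above the tip; axes as shaft. The collar is 36 mm in diameter, 6 mm thick
- shaft_head (a point): middle of the shaft's square head, 81 mm above the tip: 24x24 mm, faces square to the shaft's x and y, 50 mm tall, from the collar's top to the shaft's top. Grip here, best in its upper half
- stand: round wooden stand, fixed on the 6 mm thick floor of the low wooden tool tray (walls 32 mm high), 68 mm across the foot, 54 mm tall; origin under its centre. The shaft hangs in its upright hole (25 mm in diameter, slot for the key 12 mm wide towards the stand's +x), collar resting on the top, tip 4 mm above the tray floor; it must go straight up 50 mm to come clear
- nest: round dark steel holding fixture, fixed, foot 123 mm across, ring 107 mm across and 46 mm tall; origin under its centre, on the pulley's axis, z up. The pulley sits in its 78 mm wide recess. The pulley: bare aluminium, toothed, 40 mm tall, lower flange 77 mm across and 16 mm thick, flush with the ring when seated
- pulley_face (a point): centre of the pulley's flat top face (64 mm across), on the bore's axis; z up, x towards the keyway; 70 mm above the table when seated. Bore 22 mm, through; keyway 10.4 mm wide, out to 16.2 mm from the axis. The pulley cannot turn. Key out of line: shaft stops 16 mm deep. In line (0.1 rad of play either way) it goes 50 mm deep, home, collar on this face
- pulley (a joint): how far the pulley has been pressed down in its nest, in m: starts at 0 to 0.002 (8 to 6 mm proud); 0.008 = fully seated, flange flush with the ring. A tight fit: stays where it is left, takes about 9 N (pressed anywhere on its top face) to move down
- plunger (a joint): how far the spring plunger under the bore is pushed down, in m: 0 at rest, about 0.022 with the shaft home. The shaft's tip meets it 28 mm below the seated pulley's face; it pushes up with 3.6 N at first and about 10 N with the shaft home, and lifts the shaft out by some 20 mm if it is let go
- oil_can: bystander: red oil can with a thin spout, 56 mm across, 136 mm tall; origin at its underside's centre
- tape_roll: bystander: roll of pale masking tape lying flat, 104 mm across, 25 mm thick; origin at its underside's centre
- thread_spool: bystander: spool of white thread, 47 mm across, 60 mm tall, standing; origin at its underside's centre
- binder_clip: bystander: black spring binder clip, 40x41x47 mm, standing on its jaw; origin at its underside's centre
- mallet: bystander: rubber mallet lying down, 246x90x57 mm; origin at its underside's centre
- glue_pot: bystander: pale plastic glue pot, 73 mm across, 81 mm tall; origin at its underside's centre

How it is judged:
By the outcome, as a careful person would: the job done as asked, in the order asked, and still so for the second after the job is handed in, while the arm keeps its last pose, push and grip.
It also fails if it takes over 56 s, if anything falls off the work surface, if the arm or the gripper's body presses on something with over 40 N, if the wrist force passes 120 N, or if a joint passes its speed limit or range.

## Working session

There is one attempt and no reset: what is moved stays moved. The work goes in short steps, Python scripts to look and compute and a shell command to move; the robot and the scene stay as the last step left them, time stands still between calls to the robot, and variables do not carry over. Pictures are saved under pics/ and viewed, at most 10 in all, crops included, and the job is handed in when it is done.

```bash
ls; mkdir -p pics
python3 - <<'E'
from cell import env
import cv2,numpy as np
print(env.hold_point_z)
o=env.get_obs();print(o)
for n in("top","side"):
    c=env.read_camera(n);cv2.imwrite(f"pics/{n}0.png",c["pixels"]);np.savez(f"{n}0.npz",**c)
    R=cv2.Rodrigues(np.array(c["rvec"]))[0];print(n,c["fx"],c["cx"],c["cy"],-R.T@np.array(c["tvec"]).ravel(),R[2])
E
```

```text
pics
0.0187
{'time_s': 0.0, 'qpos': array([-64.10832245,  18.43640934,  -4.01602447,  83.17482829,
         1.29646308,  78.54006964,  -3.26178469]), 'joint_velocities': array([-0.01626593, -0.0079953 , -0.01030771,  0.002979  ,  0.07572149,
       -0.06204981, -0.09851016]), 'effort': array([-3.73310002e-05, -4.91282988e+01, -4.03929306e-01, -3.12531388e+01,
       -6.40424690e-02,  4.35093138e-02,  1.66163468e-04]), 'tool_pos': array([0.27538064, 0.58817839, 0.22149227]), 'tool_rot': array([-1.79894019e+02,  7.03454758e-03,  1.54917052e+02]), 'force': array([-0.44775262,  0.32369093, -0.70260097]), 'wrist_torque': array([ 0.03673685,  0.05851642, -0.00540091]), 'grasp_force': 0.0, 'grip_width': 0.08710947432688178}
top 442.49949716754026 316.62446284682756 247.32968203279358 [ 0.30199512 -0.04631441  1.53906326] [ 0.12732031  0.01851717 -0.99168879]
side 555.3411369422944 316.3682264425126 232.29740970502755 [ 0.23757627 -1.22756234  0.85284859] [ 0.18032041  0.83362485 -0.52206721]
```

View pics/top0.png

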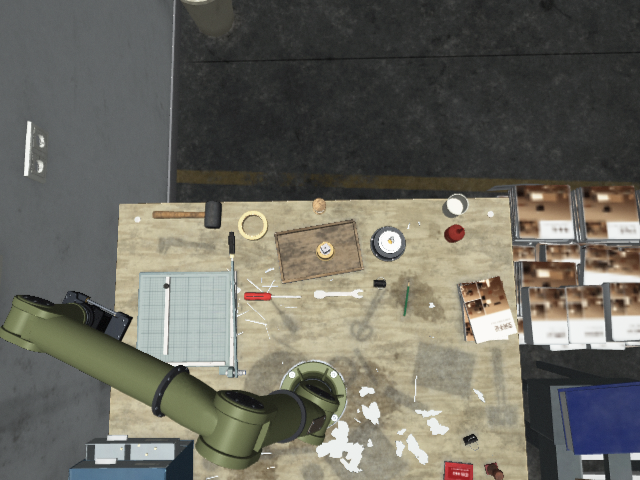

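View pics/side0.png

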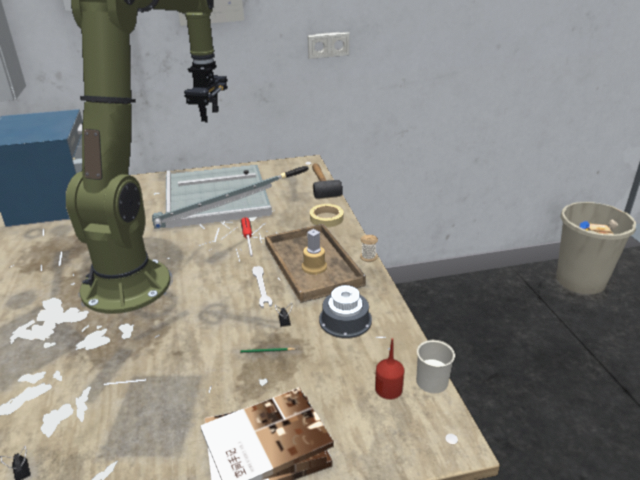

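The top view shows the stand with the shaft at about (325,250) and the pulley in its nest at (387,241). In the side view they are at (313,245) and (346,303). Next I'll crop closer.

```bash
cat > h.py <<'E'
import cv2,numpy as np
def load(n): return dict(np.load(n))
def cam(c): return cv2.Rodrigues(np.array(c["rvec"]))[0],np.array(c["tvec"]).ravel()
def K(c): return np.array([[c["fx"],0,c["cx"]],[0,c["fy"],c["cy"]],[0,0,1.]])
def ray(c,u,v,z):
    R,t=cam(c);o=-R.T@t;d=R.T@np.linalg.solve(K(c),[u,v,1]);return o+d*(z-o[2])/d[2]
def proj(c,P):
    return cv2.projectPoints(np.float64(P).reshape(-1,1,3),np.float64(c["rvec"]),np.float64(c["tvec"]),K(c),None)[0].reshape(-1,2)
def cloud(c):
    R,t=cam(c);v,u=np.mgrid[:480,:640];d=c["depth"]
    p=np.stack([(u-c["cx"])/c["fx"]*d,(v-c["cy"])/c["fy"]*d,d],-1);return (p-t)@R
E
python3 - <<'E'
from h import *
t=load("top0.npz");s=load("side0.npz")
def crop(c,u,v,w,h,k): return cv2.resize(c["pixels"][v-h:v+h,u-w:u+w],None,fx=k,fy=k,interpolation=cv2.INTER_CUBIC)
a=np.hstack([crop(t,325,250,20,20,10),crop(t,387,241,20,20,10)])
b=np.hstack([crop(s,313,250,40,40,5),crop(s,346,308,40,40,5)]) 
cv2.imwrite("pics/c0.png",cv2.resize(np.vstack([a,b]),(600,600)) if 0 else np.vstack([a,b])[:800])
cv2.imwrite("pics/c0.png",cv2.resize(np.vstack([a,b]),(600,600)))
P=cloud(t)
for (u,v) in ((325,247),(387,241)):
    q=P[v-25:v+25,u-25:u+25].reshape(-1,3)
    h=np.histogram(q[:,2],bins=np.arange(-.01,.2,.004));print([(round(e,3),n) for e,n in zip(h[1],h[0]) if n])
E
```

```text
[(np.float64(-0.01), np.int64(2)), (np.float64(-0.006), np.int64(27)), (np.float64(-0.002), np.int64(218)), (np.float64(0.002), np.int64(666)), (np.float64(0.006), np.int64(781)), (np.float64(0.01), np.int64(292)), (np.float64(0.014), np.int64(64)), (np.float64(0.018), np.int64(35)), (np.float64(0.022), np.int64(25)), (np.float64(0.026), np.int64(41)), (np.float64(0.03), np.int64(62)), (np.float64(0.034), np.int64(36)), (np.float64(0.038), np.int64(13)), (np.float64(0.042), np.int64(2)), (np.float64(0.046), np.int64(1)), (np.float64(0.05), np.int64(6)), (np.float64(0.054), np.int64(23)), (np.float64(0.058), np.int64(60)), (np.float64(0.062), np.int64(45)), (np.float64(0.066), np.int64(24)), (np.float64(0.07), np.int64(1)), (np.float64(0.074), np.int64(1)), (np.float64(0.078), np.int64(1)), (np.float64(0.082), np.int64(2)), (np.float64(0.09), np.int64(2)), (np.float64(0.094), np.int64(3)), (np.float64(0.098), np.int64(1)), (np.float64(0.106), np.int64(2)), (np.float64(0.11), np.int64(6)), (np.float64(0.114), np.int64(24)), (np.float64(0.118), np.int64(20)), (np.float64(0.122), np.int6
[... 179 characters left out ...]
64(163)), (np.float64(0.01), np.int64(41)), (np.float64(0.014), np.int64(10)), (np.float64(0.018), np.int64(6)), (np.float64(0.022), np.int64(6)), (np.float64(0.026), np.int64(8)), (np.float64(0.03), np.int64(19)), (np.float64(0.034), np.int64(9)), (np.float64(0.038), np.int64(57)), (np.float64(0.042), np.int64(138)), (np.float64(0.046), np.int64(160)), (np.float64(0.05), np.int64(98)), (np.float64(0.054), np.int64(45)), (np.float64(0.058), np.int64(8)), (np.float64(0.062), np.int64(3)), (np.float64(0.066), np.int64(3)), (np.float64(0.07), np.int64(33)), (np.float64(0.074), np.int64(103)), (np.float64(0.078), np.int64(95)), (np.float64(0.082), np.int64(23)), (np.float64(0.086), np.int64(1))]
```

View pics/c0.png

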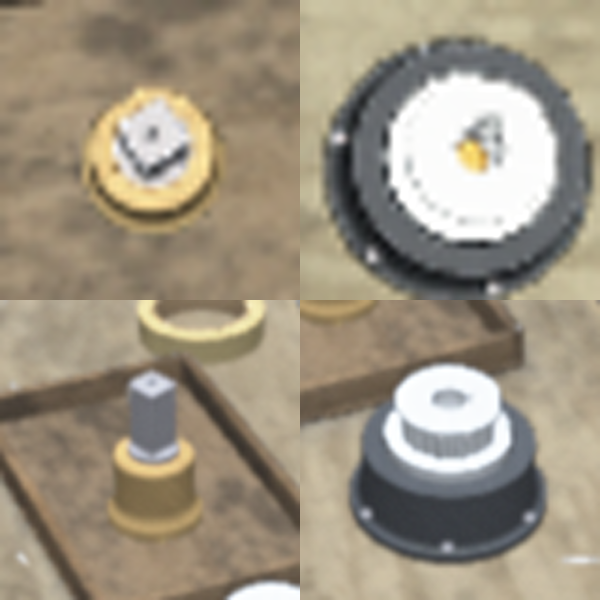

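```bash
cat > m.py <<'E'
from h import *
t=load("top0.npz");s=load("side0.npz")
def fit(c,P,u,v,w,z0,z1,r,name):
    q=P[v-w:v+w,u-w:u+w].reshape(-1,3);m=(q[:,2]>z0)&(q[:,2]<z1);
    (x,y),R=cv2.minEnclosingCircle(np.float32(q[m][:,:2]));print(name,m.sum(),np.median(q[m],0).round(4),(round(x,4),round(y,4)),round(R,4))
for nm,c,a,b in(("top",t,(325,247),(387,241)),("side",s,(313,245),(346,303))):
    P=cloud(c)
    fit(c,P,*a,25,.105,.13,0,nm+" headtop");fit(c,P,*b,30,.068,.09,0,nm+" pulley face");
# colour: bright pulley in top
for nm,c,b in(("top",t,(387,241)),):
    g=cv2.cvtColor(c["pixels"],cv2.COLOR_BGR2GRAY)
    roi=np.zeros_like(g);cv2.circle(roi,b,28,255,-1)
    hsv=cv2.cvtColor(c["pixels"],cv2.COLOR_BGR2HSV)
    # dark bluish nest: low saturation, low value
    m=((hsv[...,1]<90)&(hsv[...,2]<125)|(g>200))&(roi>0)&((hsv[...,0]>80)|(g>200))
    m=cv2.morphologyEx(m.astype(np.uint8),cv2.MORPH_OPEN,np.ones((3,3)))
    k=max(cv2.findContours(m,0,1)[0],key=cv2.contourArea);e=cv2.fitEllipse(k);print(nm,"nest ellipse",e, ray(c,*e[0],.02))
    w=((g>190)&(roi>0)).astype(np.uint8);k=max(cv2.findContours(w,0,1)[0],key=cv2.contourArea);e=cv2.fitEllipse(k);print("white",e,ray(c,*e[0],.05))
    print(g[232:252,378:402])
g=cv2.cvtColor(s["pixels"],cv2.COLOR_BGR2GRAY)
print(g[284:306,330:364])
g=cv2.cvtColor(t["pixels"],cv2.COLOR_BGR2GRAY);print(g[238:262,315:337])
E
python3 m.py
```

```text
top headtop 55 [ 0.4821 -0.0468  0.1173] (0.4835, -0.0469) 0.0152
top pulley face 257 [ 0.5074 -0.2642  0.0776] (0.5083, -0.2647) 0.0322
side headtop 91 [ 0.4828 -0.0519  0.1147] (0.4845, -0.0499) 0.0166
side pulley face 422 [ 0.5091 -0.2689  0.0765] (0.5098, -0.267) 0.0338
top nest ellipse ((386.7635192871094, 244.00167846679688), (30.52047348022461, 32.835205078125), 142.10679626464844) [ 0.50514306 -0.26036287  0.02      ]
white ((389.416015625, 241.63018798828125), (21.06511116027832, 21.705289840698242), 116.33330535888672) [ 0.50910566 -0.26535107  0.05      ]
[[101 103 104 105 127 146 251 252 252 254 252 252 252 252 251 250 234 174
  148 107 103 106 105 134]
 [105 103 108 130 184 249 238 253 252 252 251 252 252 252 252 252 252 251
  237 176 112 106 104 105]
 [104 107 121 199 250 237 252 252 252 251 251 251 251 251 251 251 251 252
  252 254 193 115 108 106]
 [103 114 175 251 251 253 252 252 252 252 251 251 250 249 249 249 251 251
  251 251 253 157 105 103]
 [108  99 251 251 246 252 252 252 252 251 251 252 236 214 202 217 249 251
  251 252 252 178 105 107]
 [117 210 251 238 253 
[... 6129 characters left out ...]
4 223 202 193 212 213 208 112
  121 132 135 131]
 [149 131 137  79 174 214 218 216 215 196 195 216 217 212 212 208 134  89
  143 139 138 131]
 [137 138 153 133  86 161 202 212 220 222 218 214 210 203 192 124  81 127
  148 145 146 147]
 [127 118 121 155 124  76 105 171 198 206 206 200 185 156  84  75 123 145
  147 149 150 144]
 [126 124 125 122 153 138 100  74  74  84  86  76  65  81  94 135 149 123
  148 149 144 144]
 [120 123 122 124 115 147 151 135 111  97  95  96 111 131 158 150 145 148
  147 149 146 145]
 [119 122 126 125 121 119 123 149 154 152 154 153 156 143 128 135 134 137
  137 145 145 146]
 [135 137 138 130 121 117 119 136 136 126 123 115 117 127 131 129 122 126
  134 143 145 145]]
```

```bash
cat > m2.py <<'E'
from h import *
t=load("top0.npz");s=load("side0.npz")
k=4
def rays(c,uv,z): return np.array([ray(c,a,b,z)[:2] for a,b in uv])
def up(c): # upsample so contours are subpixel
    g=cv2.cvtColor(c["pixels"],cv2.COLOR_BGR2GRAY);return cv2.resize(g,None,fx=k,fy=k,interpolation=cv2.INTER_CUBIC)
def cts(m): return [ (x[:,0]+.5)/k-.5 for x in cv2.findContours(m.astype(np.uint8),cv2.RETR_LIST,cv2.CHAIN_APPROX_NONE)[0]]
for nm,c,th in(("top",t,232),("side",s,233)):
    g=up(c);u,v=proj(c,[.509,-.266,.077])[0];m=g>th
    for q in cts(m):
        if abs(q-[u,v]).max()>60 or len(q)<50: continue
        p=rays(c,q,.0765);(x,y),R=cv2.minEnclosingCircle(np.float32(p));e=cv2.fitEllipse(np.float32(p*1000))
        print(nm,len(q),"circ",round(x,4),round(y,4),round(R,4),"ell",np.round(e[0],1),np.round(e[1],1),"mean",p.mean(0).round(4))
    # bore region: non-bright within 18 mm of centre
    vv,uu=np.mgrid[int(v)-12:int(v)+13:.25,int(u)-12:int(u)+13:.25]
    gg=cv2.remap(cv2.cvtColor(c["pixels"],cv2.COLOR_BGR2GRAY),np.float32(uu),np.float32(vv),cv2.INTER_LINEAR)
    p=rays(c,np.c_[uu.ravel(),vv.ravel()],.0765);ctr=np.array([.509,-.2655]) if nm=="top" else np.array([.5095,-.2665])
    d=p-ctr;r=np.hypot(*d.T);dark=(gg.ravel()<232)&(r<.02)
    print(" bore centroid",(d[dark].mean(0)*1000).round(1),dark.sum())
    a=np.degrees(np.arctan2(d[:,1],d[:,0]));f=dark&(r>.0115);h=np.histogram(a[f],np.arange(-180,181,20))[0];print(h)
    # head top: rect
    u,v=proj(c,[.483,-.048,.116])[0];P=cloud(c);z=P[...,2]
    q=np.argwhere((z>.107)&(z<.13)&(np.hypot(P[...,0]-.483,P[...,1]+.048)<.025))[:,::-1]
    p=rays(c,q,.116);rc=cv2.minAreaRect(np.float32(p*1000));print(nm,"head",len(q),p.mean(0).round(4),rc)
g=cv2.cvtColor(s["pixels"],cv2.COLOR_BGR2GRAY);print(proj(s,[.483,-.048,.116]));print(g[226:244,302:326])
E
python3 m2.py
```

```text
top 94 circ 0.5127 -0.2671 0.0152 ell [ 512.  -266.5] [23.5 28.8] mean [ 0.5119 -0.2668]
top 256 circ 0.5059 -0.2614 0.0374 ell [ 505.7 -261.5] [70.9 71.8] mean [ 0.5056 -0.2614]
 bore centroid [ 3.2 -0.9] 687
[ 0  0  1  0  0  2 15 50 45 17  6  2  2  4  0  0  0  0]
top head 54 [ 0.4832 -0.0463] ((483.4425354003906, -46.22684097290039), (23.34867286682129, 23.24317169189453), 25.955371856689453)
side 354 circ 0.5006 -0.2945 0.0367 ell [ 500.9 -293.7] [67.2 68.7] mean [ 0.496  -0.3096]
side 106 circ 0.5108 -0.2651 0.0136 ell [ 510.2 -264.6] [22.7 25.8] mean [ 0.5104 -0.2647]
side 264 circ 0.5091 -0.2652 0.0318 ell [ 509.1 -265. ] [61.2 61.4] mean [ 0.509  -0.2654]
 bore centroid [0.8 2. ] 813
[ 0  0  0  0  0  0  0  0 13 21 12 10 16 10 17 11  4  0]
side head 80 [ 0.4831 -0.0548] ((481.870849609375, -55.77574920654297), (33.92437744140625, 33.82432556152344), 30.344810485839844)
[[312.62648577 232.17755779]]
[[151 152 156 156 160 166 166 163 150 143 136 127 115 107 102 100 100  98
   93  84  94 112 123 132]
 [144 144 142 138 137 140 140 138 132 123 115 109  99  95  93  92  93  92
   87  
[... 936 characters left out ...]
19 123 127 124 117 109 108 110 109 109 111 106 109 111 110 112 118
  133 143 145 142 131 106]
 [111 115 118 120 117 112 110 108 111 110 111 113 109 110 110 111 111 116
  130 138 146 147 143 130]
 [113 111 110 113 114 111 108 108 110 110 110 113 108 110 110 109 111 116
  129 136 143 147 146 141]
 [116 113 109 110 112 113 111 106 110 110 112 112 111 110 110 109 110 117
  133 140 141 144 147 146]
 [116 117 113 110 108 109 108 109 110 111 110 112 110 110 110 110 110 116
  132 139 141 141 143 143]
 [117 119 119 114 109 107 109 108 109 109 111 112 110 110 109 110 110 115
  129 137 141 141 143 143]
 [111 114 114 113 109 108 109 109 109 111 110 110 109 111 110 111 111 116
  131 137 140 142 142 141]]
```

```bash
cat > go.py <<'E'
import sys,numpy as np
from cell import env
from scipy.spatial.transform import Rotation as R
o=env.get_obs();g=[float(a) for a in sys.argv[1:]]
M=R.from_euler('xyz',o["tool_rot"],degrees=True).as_matrix()
print("t",o["time_s"],"pos",o["tool_pos"].round(4),"rot",o["tool_rot"].round(2),"F",o["force"].round(1),"Tz",o["wrist_torque"].round(2),"w",round(o["grip_width"],4),"gf",o["grasp_force"],"j7",o["qpos"][6].round(1))
if g:
    d=M.T@(np.array(g[:3])-o["tool_pos"])*100;tw=-((g[3]-o["tool_rot"][2]+180)%360-180)
    print("dp",d.round(2),"twist",round(tw,1))
E
python3 -m jog '[{"dp":[-57.3,-67.5,3],"twist":39,"fingers":0.48},{"dp":[-57.3,-67.5,3],"twist":39,"fingers":0.48},{"dp":[-57.3,-67.5,3],"twist":39,"fingers":0.48},{"dp":[-57.3,-67.5,3],"twist":39,"fingers":0.48},{"dp":[-57.3,-67.5,3],"twist":39,"fingers":0.48},{"dp":[-57.3,-67.5,3],"twist":39,"fingers":0.48},{"dp":[-57.3,-67.5,3],"twist":39,"fingers":0.48},{"dp":[-57.3,-67.5,3],"twist":39,"fingers":0.48}]'
python3 go.py .509 -.265 .1 116
```

```text
time_s: 1.1
tool_pos: [0.407, 0.1045, 0.2055]
tool_rot: [180.0, -0.0, 115.9]
force: [0.7, 0.0, 0.4]
grip_width: 0.0419
grasp_force: 0.0
t 1.1 pos [0.407  0.1045 0.2055] rot [ 1.7997e+02 -2.0000e-02  1.1592e+02] F [0.7 0.  0.4] Tz [-0.03  0.   -0.01] w 0.0419 gf 0.0 j7 3.9
dp [-37.69  -6.99  10.53] twist -0.1
```

```bash
python3 -m jog '[{"dp":[-6,-1.1,3],"twist":0,"fingers":0.48},{"dp":[-12,-2.2,4],"twist":0,"fingers":0.48},{"dp":[-18,-3.3,4],"twist":0,"fingers":0.48},{"dp":[-24,-4.5,4],"twist":0,"fingers":0.48},{"dp":[-30,-5.6,5],"twist":0,"fingers":0.48},{"dp":[-36,-6.7,8],"twist":0,"fingers":0.48},{"dp":[-37.7,-7,10],"twist":0,"fingers":0.48},{"dp":[-37.7,-7,10.5],"twist":0,"fingers":0.48}]'
python3 go.py .509 -.265 .08 116
```

```text
time_s: 2.1
tool_pos: [0.507, -0.2648, 0.0986]
tool_rot: [-179.8, -0.1, 115.7]
force: [-0.7, 1.0, 1.0]
grip_width: 0.0419
grasp_force: 0.0
t 2.1 pos [ 0.507  -0.2648  0.0986] rot [-1.7976e+02 -6.0000e-02  1.1570e+02] F [-0.7  1.   1. ] Tz [-0.02  0.07  0.08] w 0.0419 gf 0.0 j7 63.5
dp [-0.11  0.18  1.86] twist -0.3
```

```bash
python3 -m jog '[{"dp":[-0.1,0.2,1.0],"twist":0,"fingers":0.48},{"dp":[-0.1,0.2,1.7],"twist":0,"fingers":0.48},{"dp":[-0.1,0.2,2.1],"twist":0,"fingers":0.48},{"dp":[-0.1,0.2,2.4],"twist":0,"fingers":0.48},{"dp":[-0.1,0.2,2.6],"twist":0,"fingers":0.48},{"dp":[-0.1,0.2,2.8],"twist":0,"fingers":0.48},{"dp":[-0.1,0.2,2.8],"twist":0,"fingers":0.48}]'
python3 go.py .509 -.265 .07 116
```

```text
time_s: 2.98
tool_pos: [0.5114, -0.2624, 0.0735]
tool_rot: [179.9, -0.1, 115.9]
force: [-0.7, 2.9, 5.0]
grip_width: 0.0419
grasp_force: 2.5
t 2.975 pos [ 0.5114 -0.2624  0.0735] rot [ 1.7993e+02 -6.0000e-02  1.1594e+02] F [-0.7  2.9  5. ] Tz [ 0.42  0.48 -0.05] w 0.0419 gf 2.48299221405226 j7 64.8
dp [-0.13 -0.33  0.35] twist -0.1
```

```bash
python3 -m jog '[{"dp":[0,-0.1,0.2],"twist":0,"fingers":0.48},{"dp":[-0.1,-0.2,0.4],"twist":0,"fingers":0.48},{"dp":[-0.1,-0.2,0.6],"twist":0,"fingers":0.48},{"dp":[-0.1,-0.2,0.6],"twist":0,"fingers":0.48}]'
python3 go.py .509 -.265 .07 116
```

```text
time_s: 3.48
tool_pos: [0.5114, -0.2626, 0.0703]
tool_rot: [179.7, -0.2, 116.0]
force: [-6.0, 8.2, 25.2]
grip_width: 0.0419
grasp_force: 12.3
t 3.475 pos [ 0.5114 -0.2626  0.0703] rot [179.74  -0.21 115.99] F [-6.   8.2 25.2] Tz [ 1.84  1.7  -0.2 ] w 0.0419 gf 12.264002944830281 j7 65.3
dp [-0.11 -0.32  0.02] twist -0.0
```

```bash
python3 -m jog '[{"dp":[-0.1,-0.2,0.7],"twist":0,"fingers":0.48},{"dp":[-0.1,-0.2,0.7],"twist":0,"fingers":0.48},{"dp":[-0.1,-0.2,-2],"twist":0,"fingers":0.48},{"dp":[0,0,-7],"twist":0,"fingers":0.6},{"dp":[6,2,-8],"twist":0,"fingers":0.6},{"dp":[12,4,-8],"twist":0,"fingers":0.6},{"dp":[18,6,-8],"twist":0,"fingers":0.6},{"dp":[20.5,6.9,-8],"twist":0,"fingers":0.6}]'
python3 - <<'E'
from cell import env
import numpy as np,cv2
for n in("top","side"):
    c=env.read_camera(n);np.savez(f"{n}1.npz",**c)
from h import *
s=load("side1.npz");P=cloud(s);t=load("top1.npz");Q=cloud(t)
for X in(P,Q):
  m=np.hypot(X[...,0]-.509,X[...,1]+.265)<.028
  m&=(np.hypot(X[...,0]-.509,X[...,1]+.265)>.018)
  z=X[m][:,2];print("face z",np.median(z),len(z))
X=cloud(load("side0.npz"));m=(np.hypot(X[...,0]-.509,X[...,1]+.265)<.028)&(np.hypot(X[...,0]-.509,X[...,1]+.265)>.018);print("before",np.median(X[m][:,2]))
E
python3 go.py .4832 -.0475 .081 116
```

```text
time_s: 4.47
tool_pos: [0.4817, -0.0461, 0.147]
tool_rot: [179.9, -0.1, 116.2]
force: [-0.3, -0.6, -0.4]
grip_width: 0.052
grasp_force: 0.0
face z 0.06987370871969587 205
face z 0.07028313502061084 127
before 0.07679546375368781
t 4.575 pos [ 0.482  -0.0458  0.1468] rot [ 1.7990e+02 -1.2000e-01  1.1633e+02] F [ 0.3  0.4 -0.4] Tz [-0.08  0.04 -0.03] w 0.0519 gf 0.0 j7 29.4
dp [-0.22  0.02  6.58] twist 0.3
```

The pulley's face now reads 70 mm in both views, so it is seated. Next I grip the head.

```bash
python3 -m jog '[{"dp":[-0.2,0,3],"twist":0,"fingers":0.6},{"dp":[-0.2,0,5.5],"twist":0,"fingers":0.6},{"dp":[-0.2,0,6.5],"twist":0,"fingers":0.6},{"dp":[-0.2,0,6.5],"twist":0,"fingers":0.25},{"dp":[-0.2,0,6.5],"twist":0,"fingers":0.2},{"dp":[-0.2,0,6.5],"twist":0,"fingers":0.2},{"dp":[-0.2,0,6.5],"twist":0,"fingers":0.2},{"dp":[-0.2,0,6.5],"twist":0,"fingers":0.2}]' 40
python3 go.py .4832 -.0475 .18 116
```

```text
time_s: 5.58
tool_pos: [0.4839, -0.0522, 0.0824]
tool_rot: [179.9, 0.0, 115.9]
force: [0.8, 0.1, 3.7]
grip_width: 0.0237
grasp_force: 39.9
t 5.575 pos [ 0.4839 -0.0522  0.0824] rot [1.7990e+02 3.0000e-02 1.1592e+02] F [0.8 0.1 3.7] Tz [-0.12 -0.1   0.05] w 0.0237 gf 39.874197989702225 j7 33.8
dp [ 0.45  0.16 -9.76] twist -0.1
```

```bash
python3 -m jog '[{"dp":[0,0,-1],"twist":0,"fingers":0.2},{"dp":[0,0,-3],"twist":0,"fingers":0.2},{"dp":[0,0,-5],"twist":0,"fingers":0.2},{"dp":[0,0,-8],"twist":0,"fingers":0.2},{"dp":[0,0,-11],"twist":0,"fingers":0.2},{"dp":[0,0,-11],"twist":0,"fingers":0.2}]'
python3 go.py .509 -.265 .18 116
python3 - <<'E'
from cell import env
from h import *
c=env.read_camera("side");np.savez("side2.npz",**c)
o=env.get_obs();p=o["tool_pos"];print(p)
u,v=proj(c,p-[0,0,.045])[0].astype(int)
cv2.imwrite("pics/s2.png",cv2.resize(c["pixels"][v-45:v+45,u-45:u+45],(600,600),interpolation=cv2.INTER_CUBIC));print(u,v)
E
```

```text
time_s: 6.32
tool_pos: [0.4839, -0.0523, 0.1936]
tool_rot: [179.8, 0.0, 115.9]
force: [0.4, 0.5, -2.2]
grip_width: 0.0235
grasp_force: 39.9
t 6.325 pos [ 0.4839 -0.0523  0.1936] rot [1.7981e+02 2.0000e-02 1.1592e+02] F [ 0.4  0.5 -2.2] Tz [-0.09 -0.01 -0.06] w 0.0235 gf 39.875078508630395 j7 27.8
dp [-20.23  -7.04   1.34] twist -0.1
[ 0.48286781 -0.05215484  0.19198495]
312 222
```

View pics/s2.png

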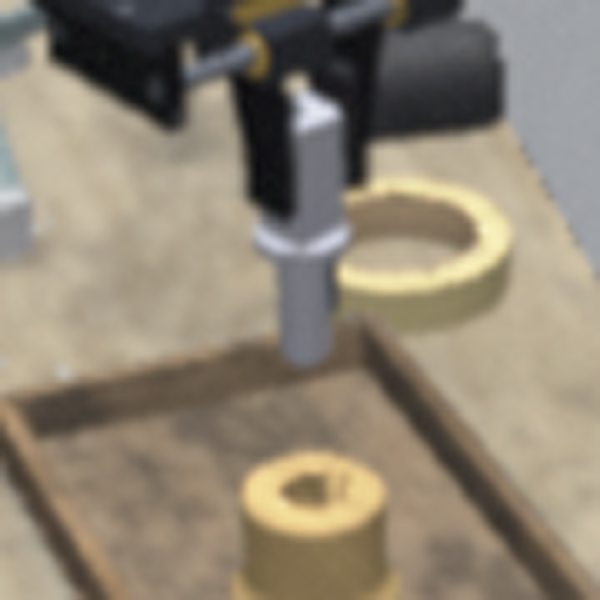

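The side view shows the shaft hanging clear of the stand, tip at about (313,231). The key is a dark strip on its right, and the stand's slot also points right, so the key is at about +26° in the world. Next I measure how the shaft sits in the hand.

```bash
cat > sh.py <<'E'
from h import *
from scipy.optimize import least_squares
import sys
def shaft(c,x0,y0,tip):
    X=cloud(c);r=np.hypot(X[...,0]-x0,X[...,1]-y0)
    m=(r<.03)&(X[...,2]>tip+.006)&(X[...,2]<tip+.044);q=X[m];vs,us=np.nonzero(m)
    f=least_squares(lambda p:np.hypot(q[:,0]-p[0],q[:,1]-p[1])-.010,[x0,y0],loss="soft_l1",f_scale=.002)
    print("n",len(q),"centre",f.x.round(4),"rms",np.sqrt(np.mean(f.fun**2)).round(4),"u mid by row",[(v,us[vs==v].min(),us[vs==v].max()) for v in np.unique(vs)][::3])
    return f.x
if __name__=="__main__":
    c=load("side2.npz");s=shaft(c,.4835,-.05,.121)
    d=cv2.cvtColor(c["pixels"],cv2.COLOR_BGR2GRAY);v=225;print(d[v,300:326])
    for z in(.125,.14,.155):print(z,proj(c,[.4835,-.05,z]))
    # stand hole: dark blob on its top, z=.060
    g=cv2.resize(d,None,fx=4,fy=4,interpolation=cv2.INTER_CUBIC)
    u,v=proj(c,[.4833,-.0475,.060])[0];print("stand",u,v)
    R=d[int(v)-8:int(v)+9,int(u)-14:int(u)+15];print(R)
E
python3 sh.py
```

```text
n 113 centre [ 0.483  -0.0486] rms 0.002 u mid by row [(np.int64(216), np.int64(316), np.int64(317)), (np.int64(219), np.int64(309), np.int64(317)), (np.int64(222), np.int64(309), np.int64(317)), (np.int64(225), np.int64(309), np.int64(316)), (np.int64(228), np.int64(309), np.int64(316)), (np.int64(231), np.int64(313), np.int64(313))]
[161 157 153 153 157 162 165 166 147 117 114 118 120 120 116 112 111 110
 110 112 109 103 114 123 129 135]
0.125 [[312.91032362 229.51894749]]
0.14 [[312.7770531  224.42307734]]
0.155 [[312.64228127 219.26980175]]
stand 313.1855970132944 250.45761778158337
[[106 111 116 119 123 121 116 111 110 109 112 112 114 117 117 114 111 114
  121 132 135 135 139 143 146 146 147 146 143]
 [107 107 111 115 118 117 115 114 111 109 111 114 120 124 125 119 116 117
  122 127 135 138 140 145 146 144 143 144 146]
 [113 108 108 112 111 111 109 109 109 112 117 129 142 147 151 146 146 143
  131 130 137 139 142 143 143 144 142 143 146]
 [121 117 118 118 116 112 110 114 121 136 149 164 181 191 197 194 190 184
  167 158 155 147 144 141 140 143 144 145 146]
 [126 121 120 124 125 
[... 851 characters left out ...]
199 209 214 219 220 211 201 194 185 180 186 201
  211 211 208 205 199 186 160 132 140 147 146]
 [137 143 146 139 121 137 171 193 205 212 217 219 218 218 215 211 210 212
  216 214 209 201 184 153 122 114 141 150 150]
 [145 146 149 141 115 109 131 157 179 198 207 210 213 215 217 216 214 210
  207 202 193 174 150 121 101 113 143 153 155]
 [149 145 145 141 117 100 106 119 138 155 170 182 189 194 197 197 196 187
  176 163 150 134 118 105  99 112 145 152 155]
 [146 142 142 139 119 102 100 104 111 118 125 135 145 152 155 154 152 146
  137 125 117 111 108 104 100 113 143 151 152]
 [145 142 141 138 120 103  99 104 105 109 108 113 117 120 122 123 121 121
  120 116 113 109 107 104 101 112 142 151 151]]
```

```bash
python3 -m jog '[{"dp":[-4,-1.4,0],"twist":0,"fingers":0.2},{"dp":[-9,-3,0],"twist":0,"fingers":0.2},{"dp":[-14,-4.8,0],"twist":0,"fingers":0.2},{"dp":[-19,-6.5,1],"twist":0,"fingers":0.2},{"dp":[-20.6,-7,2],"twist":0,"fingers":0.2},{"dp":[-20.6,-7,2.5],"twist":0,"fingers":0.2},{"dp":[-20.6,-7,2.5],"twist":0,"fingers":0.2}]'
python3 - <<'E'
from cell import env
from h import *
from sh import shaft
P=[]
for i in range(4):
    c=env.read_camera("side");P.append(env.get_obs()["tool_pos"])
p=np.mean(P,0);print("tcp",p.round(4),np.std(P,0).round(4));np.savez("side3.npz",**c)
shaft(c,.509,-.265,p[2]-.0715)
u,v=proj(c,[.509,-.265,.09])[0].astype(int)
cv2.imwrite("pics/s3.png",cv2.resize(c["pixels"][v-40:v+40,u-40:u+40],(600,600),interpolation=cv2.INTER_CUBIC));print(u,v)
E
```

```text
time_s: 7.25
tool_pos: [0.5094, -0.2664, 0.1652]
tool_rot: [-179.9, -0.2, 116.0]
force: [-0.9, 0.6, -2.0]
grip_width: 0.0237
grasp_force: 39.9
tcp [ 0.5103 -0.2665  0.1665] [0.0003 0.0002 0.0004]
n 127 centre [ 0.5093 -0.2628] rms 0.0016 u mid by row [(np.int64(273), np.int64(341), np.int64(350)), (np.int64(276), np.int64(341), np.int64(350)), (np.int64(279), np.int64(341), np.int64(350)), (np.int64(282), np.int64(341), np.int64(349)), (np.int64(285), np.int64(341), np.int64(348))]
345 289
```

View pics/s3.png

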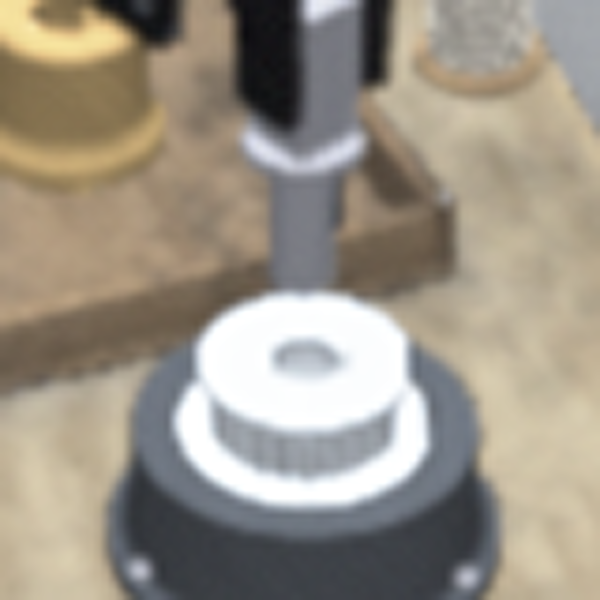

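The side view shows the shaft hovering just behind the bore, about 2 mm too far in +y. The keyway points image-right, roughly in line with the key. Next I shift the shaft and put the nose in.

```bash
python3 -m jog '[{"dp":[-0.2,-0.1,0.5],"twist":0,"fingers":0.2},{"dp":[-0.2,-0.1,1.5],"twist":0,"fingers":0.2},{"dp":[-0.2,-0.1,2.3],"twist":0,"fingers":0.2},{"dp":[-0.2,-0.1,2.8],"twist":0,"fingers":0.2},{"dp":[-0.2,-0.1,3.2],"twist":0,"fingers":0.2},{"dp":[-0.2,-0.1,3.6],"twist":0,"fingers":0.2},{"dp":[-0.2,-0.1,3.6],"twist":0,"fingers":0.2}]'
python3 go.py .5104 -.2685 .1255 116
```

```text
time_s: 8.32
tool_pos: [0.5102, -0.2702, 0.1304]
tool_rot: [180.0, 0.0, 115.9]
force: [-0.0, -0.6, -1.5]
grip_width: 0.0234
grasp_force: 39.9
t 8.325 pos [ 0.5102 -0.2702  0.1304] rot [179.99   0.   115.92] F [-0.  -0.6 -1.5] Tz [-0.11 -0.24 -0.03] w 0.0234 gf 39.87523810006678 j7 64.7
dp [0.14 0.09 0.49] twist -0.1
```

The nose is in the bore. Next I push on to find the key's level.

```bash
python3 -m jog '[{"dp":[0.1,0.1,0.3],"twist":0,"fingers":0.2},{"dp":[0.1,0.1,0.6],"twist":0,"fingers":0.2},{"dp":[0.1,0.1,0.8],"twist":0,"fingers":0.2},{"dp":[0.1,0.1,0.8],"twist":0,"fingers":0.2}]'
python3 go.py .5104 -.2685 .12 116
```

```text
time_s: 8.82
tool_pos: [0.511, -0.2698, 0.1254]
tool_rot: [179.9, 0.0, 115.9]
force: [-4.6, 1.1, 15.6]
grip_width: 0.0237
grasp_force: 39.9
t 8.825 pos [ 0.511  -0.2698  0.1254] rot [1.7989e+02 2.0000e-02 1.1589e+02] F [-4.6  1.1 15.6] Tz [0.66 1.04 0.06] w 0.0237 gf 39.94325587525964 j7 65.0
dp [0.15 0.   0.54] twist -0.1
```

```bash
python3 -m jog '[{"dp":[0.1,0,0],"twist":3,"fingers":0.2},{"dp":[0.1,0,0],"twist":6,"fingers":0.2},{"dp":[0.1,0,0],"twist":9,"fingers":0.2},{"dp":[0.1,0,0],"twist":12,"fingers":0.2},{"dp":[0.1,0,0],"twist":15,"fingers":0.2}]'
python3 go.py .5104 -.2685 .12 116
```

```text
time_s: 9.45
tool_pos: [0.5102, -0.2696, 0.1254]
tool_rot: [179.9, 0.1, 100.8]
force: [-5.8, -0.0, 14.4]
grip_width: 0.0237
grasp_force: 40.0
t 9.45 pos [ 0.5102 -0.2696  0.1254] rot [1.7993e+02 5.0000e-02 1.0079e+02] F [-5.8 -0.  14.4] Tz [0.16 1.25 0.13] w 0.0237 gf 39.95768481865525 j7 51.0
dp [0.11 0.04 0.54] twist -15.2
```

```bash
python3 -m jog '[{"dp":[0.1,0,0],"twist":4,"fingers":0.2},{"dp":[0.1,0,0],"twist":8,"fingers":0.2},{"dp":[0.1,-0.1,0],"twist":12,"fingers":0.2},{"dp":[0.1,-0.1,0],"twist":16,"fingers":0.2},{"dp":[0.1,-0.1,0],"twist":20,"fingers":0.2}]'
python3 go.py .509 -.2687 .12 81
```

```text
time_s: 10.07
tool_pos: [0.5088, -0.2692, 0.1248]
tool_rot: [179.9, 0.1, 80.7]
force: [-3.2, -1.3, 10.9]
grip_width: 0.0237
grasp_force: 40.0
t 10.075 pos [ 0.5088 -0.2692  0.1248] rot [1.7993e+02 9.0000e-02 8.0750e+01] F [-3.2 -1.3 10.9] Tz [-0.23  1.06  0.16] w 0.0237 gf 39.95215720497072 j7 32.8
dp [0.06 0.01 0.48] twist -0.3
```

```bash
python3 -m jog '[{"dp":[0,0,0.1],"twist":4,"fingers":0.2},{"dp":[0,0,0.1],"twist":8,"fingers":0.2},{"dp":[0,-0.1,0.1],"twist":12,"fingers":0.2},{"dp":[0,-0.1,0.1],"twist":16,"fingers":0.2},{"dp":[0,-0.1,0.1],"twist":20,"fingers":0.2}]'
python3 go.py .508 -.2685 .12 61
```

```text
time_s: 10.7
tool_pos: [0.5076, -0.2685, 0.1218]
tool_rot: [179.9, 0.1, 60.8]
force: [0.1, -2.5, -0.9]
grip_width: 0.0233
grasp_force: 40.0
t 10.7 pos [ 0.5076 -0.2685  0.1218] rot [1.7993e+02 1.1000e-01 6.0770e+01] F [ 0.1 -2.5 -0.9] Tz [-0.73  0.13  0.24] w 0.0233 gf 39.978995360434055 j7 15.1
dp [0.01 0.03 0.18] twist -0.2
```

The shaft dropped and the force vanished, so the key is in. I'll ease the twist back a little and push down.

```bash
python3 -m jog '[{"dp":[0,0,0.2],"twist":-3,"fingers":0.2},{"dp":[0,0,0.5],"twist":-3,"fingers":0.2},{"dp":[0,0,0.8],"twist":-3,"fingers":0.2},{"dp":[0,0,1.1],"twist":-3,"fingers":0.2},{"dp":[0,0,1.3],"twist":-3,"fingers":0.2}]'
python3 go.py .508 -.2685 .091 61
```

```text
time_s: 11.32
tool_pos: [0.508, -0.2687, 0.1095]
tool_rot: [179.9, 0.1, 63.8]
force: [-1.9, -3.4, 7.3]
grip_width: 0.0234
grasp_force: 39.9
t 11.325 pos [ 0.508  -0.2687  0.1095] rot [1.799e+02 8.000e-02 6.385e+01] F [-1.9 -3.4  7.3] Tz [-1.12  0.57  0.05] w 0.0234 gf 39.93731277063489 j7 18.4
dp [ 0.02 -0.01  1.85] twist 2.8
```

```bash
python3 -m jog '[{"dp":[0,0,0.4],"twist":0,"fingers":0.2},{"dp":[0,0,0.8],"twist":0,"fingers":0.2},{"dp":[0,0,1.2],"twist":0,"fingers":0.2},{"dp":[0,0,1.6],"twist":0,"fingers":0.2},{"dp":[0,0,1.9],"twist":0,"fingers":0.2},{"dp":[0,0,2.1],"twist":0,"fingers":0.2},{"dp":[0,0,2.1],"twist":0,"fingers":0.2}]' 55
python3 go.py .508 -.2685 .091 64
```

```text
time_s: 12.2
tool_pos: [0.5082, -0.2689, 0.0918]
tool_rot: [179.9, -0.1, 63.8]
force: [-8.1, 0.2, 31.1]
grip_width: 0.0236
grasp_force: 55.0
t 12.2 pos [ 0.5082 -0.2689  0.0918] rot [ 1.7994e+02 -5.0000e-02  6.3840e+01] F [-8.1  0.2 31.1] Tz [0.09 2.35 0.12] w 0.0236 gf 54.96271150186658 j7 19.5
dp [ 0.03 -0.04  0.08] twist -0.2
```

```bash
python3 -m jog '[{"dp":[0,0,0.1],"twist":0,"fingers":0.2},{"dp":[0,0,0.1],"twist":0,"fingers":0.2},{"dp":[0,0,0.1],"twist":0,"fingers":0.2}]'
python3 go.py
python3 - <<'E'
from cell import env
from h import *
c=env.read_camera("side")
u,v=proj(c,[.509,-.265,.08])[0].astype(int)
cv2.imwrite("pics/s4.png",cv2.resize(c["pixels"][v-35:v+35,u-35:u+35],(600,600),interpolation=cv2.INTER_CUBIC))
cv2.imwrite("pics/s4f.png",c["pixels"])
E
```

```text
time_s: 12.58
tool_pos: [0.5082, -0.269, 0.0918]
tool_rot: [179.9, -0.1, 63.8]
force: [-10.7, 2.4, 37.6]
grip_width: 0.0237
grasp_force: 55.0
t 12.575 pos [ 0.5082 -0.269   0.0918] rot [ 1.7994e+02 -1.0000e-01  6.3850e+01] F [-10.7   2.4  37.6] Tz [0.45 3.   0.06] w 0.0237 gf 54.97138246893883 j7 19.5
```

View pics/s4.png

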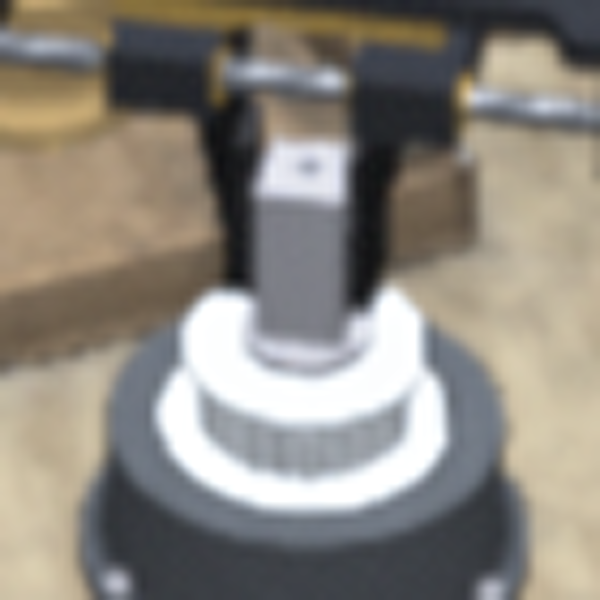

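View pics/s4f.png

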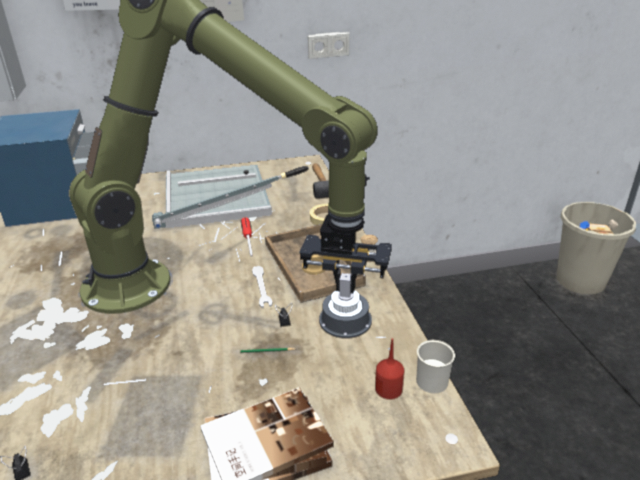

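The close view shows the collar flat on the pulley's face at crop (305,350). Extra push raised the force but not the depth, so the shaft is home. In the full view the other things look untouched. I'll ease the push slightly and hand in.

```bash
python3 -m jog '[{"dp":[0,0,-0.1],"twist":0,"fingers":0.2},{"dp":[0,0,-0.1],"twist":0,"fingers":0.2}]'; python3 -c "
from cell import env
print(env.sign_off())"
```

```text
time_s: 12.88
tool_pos: [0.5082, -0.269, 0.0918]
tool_rot: [179.9, -0.1, 63.8]
force: [-8.4, 0.6, 30.6]
grip_width: 0.0241
grasp_force: 55.0
the job is handed in; nothing more can be done
None
```

The job is handed in at 12.9 s with no verdict shown: the pulley is seated (face at 70 mm), the shaft is keyed in and held home with its collar on the face (about 31 N push, 55 N grip), and nothing else looked moved.

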